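# Load a fresh roll of facing tissue on the conservation bench dispenser

## Task

Get the tissue dispenser ready for facing the wall painting: lift the loose dust cap off the standing tissue roll and set it, knob up, flat in the wide round well of the wooden rest block. Then slide the uncapped roll all the way down onto the dispenser's spindle, let go of it, and swing the keeper arm over it as far as it goes. Leave the camera, the paste jar and the brush where they are.

Things in the scene. Friction and masses are not known exactly. Their poses are not given: they have to be found in the camera images.
- roll: fresh roll of white paper tissue, a stiff upright tube standing on the bench: outer diameter 48 mm, bore 24 mm right through, 70 mm high, about 0.12 kg. Origin: centre of its underside, z up along its bore. It wears the cap at the start.
- cap: black plastic dust cap loose on top of the roll: outer diameter 58 mm, skirt 10 mm deep, 2.5 mm play around the roll, and a round grip knob 20 mm in diameter, 18 mm high; about 40 g. Origin: centre of the skirt's lower rim, z up through the knob; the foot of the knob is 14 mm and its top 32 mm above the origin. On the roll the origin is 60 mm above the roll's origin.
- rest_block: fixed wooden block on the bench, 95 mm (x) by 165 mm (y) by 20 mm high, with two round wells 9 mm deep in its top: a wide one 66 mm across, centred at y = -36 mm, and a narrow one 39 mm across at y = +47 mm (too small for the cap). Origin: centre of its underside.
- wide_well (a point): centre of the floor of the wide well, 11 mm above the bench (9 mm below the block's top face); z up. The cap's lower rim rests on this floor.
- spindle_seat (a point): foot of the dispenser's spindle: point on its axis at the top face of the dark steel foot plate, 15 mm above the bench; z up. The roll comes to stand here. The steel spindle is 17 mm in diameter and 60 mm high from here, its last 8 mm tapered. The fixed foot plate is 100 (x) by 150 (y) by 15 mm, centred 37.5 mm from the spindle towards -y; this point shares its axes.
- keeper_hinge (a point): point on the vertical hinge axis of the keeper arm, level with the arm's top face, 98 mm above the bench, on an 18 mm post that stands 75 mm from the spindle towards the foot plate's -y.
- keeper_pin (a point): top centre of the black finger pin at the keeper arm's free end: upright, 12 mm in diameter, rising 26 mm above the arm's top face to 124 mm above the bench, 95 mm from the hinge axis. The arm is a flat aluminium bar 16 mm wide and 8 mm thick, underside 90 mm above the bench, 5 mm clear of the top of a seated roll.
- keeper (a joint): angle of the keeper arm about its vertical hinge, rad, anticlockwise seen from above: 0 = swung aside, pointing along the foot plate's +x; 1.571 (its stop) = lying across the spindle, pointing along the foot plate's +y. It swings level, with light friction, and stays where it is left.
- camera: bystander: black camera standing on the bench, 125 mm wide, 83 mm high, lens towards the robot. Origin: centre of the underside of its 45 mm deep body.
- paste_jar: bystander: closed jar, 60 mm in diameter, 65 mm high. Origin: centre of its underside.
- brush: bystander: brush about 180 mm long lying on the bench along its own x. Origin at its underside.
There are look-alikes about, which are no part of the job. Several things have the shape of the cap; the one meant has the colours described above.

How it is judged:
By the outcome, as a careful person would: the job done as asked, in the order asked, and still so for the second after the job is handed in, with the robot touching nothing.
It also fails if it takes over 72 s, if anything falls off the work surface, if the arm or the gripper's body presses on something with over 40 N, if the wrist force passes 120 N, or if a joint passes its speed limit or range.

## Robot

A 7-joint arm with a two-finger parallel gripper is mounted at the origin on the work surface. World frame = base frame: x ahead of the robot, y to its left, z up, the work surface at z = 0. Lengths are in m, angles in rad, forces in N, time in s.
With the tool pointing down it reaches from about 0.35 to 0.9 m from the base axis. Payload 8.1 kg.
Tool frame: the origin (TCP) lies at the very end of the fingers, on their centre line; the grasp point (between the pads) lies 19 mm behind it; z points along the fingers, y is the line along which they close (so a half turn about z gives the same grasp; the last joint's range is limited). The gripper opens to 92 mm and grips with 3 to 60 N. Pads are 19 mm wide; open, the fingers measure 130 mm over their backs; the gripper's body (75 mm by 190 mm) begins 47 mm behind the grasp point.
Start: joints at [-1.383, 0.434, 0.025, 1.573, -0.012, 1.134, -0.075], TCP at [0.179, 0.599, 0.227] pointing down, gripper open.
Joint ranges: [-2.62, 2.62], [-0.44, 2.09], [-1.27, 1.32], [0.08, 2.57], [-1.32, 4.46], [0.12, 2], [-2.74, 2.74]. Speed limits (rad/s): [2.22, 2.22, 3.01, 3.01, 3.14, 3.14, 3.14].

## Interface

Orientations are given as a rotation vector (axis times angle).
In Python, from cell import readout, cams, job gives the robot as it stands.
- The arm moves only by the tool drive_tool, never from a script. Its argument "commands" is a list of rows, each a list of 3 entries, a list of its own where there are three numbers: the turn, a rotation vector about the tool's x, y, z in rad, then the shift along the tool's x, y, z in cm, then the gripper's target within -1 to 1 (fully open at 1, half-way at 0, shut at -1). A call has 1 to 20 rows; each row is the pose to reach, as a shift and turn from the pose commanded when the call began, along the tool's axes at that moment; what a row does not reach only later rows make up. A row lasts 1/12 s, in which the tool goes at most 41.7 mm and 7.16 degrees, less where a joint would pass 70% of its speed; a pose out of reach is approached as far as the arm can. A call with a gripper value outside its range is refused whole. The fingers move at their own pace and stop on an object; "newtons" is the grip in N (left out, the last holds). Time passes only in rows, so rows that repeat a pose let the fingers close. It gives the time, the measured TCP pose, the force, the opening and the grip force at its end, in the units of the state.
- readout.observe(): the state, without advancing time (a new reading comes with each control period).
- cams.get_image(name): name is "scene" or "top"; returns the picture (384x512x3 uint8, blue, green, red); there is no depth.
- cams.camera_info(name): a dict with "camera_matrix" (3x3 intrinsics, pixels), "k1" (the pictures are not rectified: a ray, as slopes to the right and down, at radius r is drawn at 1 + k1 r^2 times it, then the intrinsics apply), "R" (3x3) and "t" (3): a world point X has camera coordinates R X + t. Camera axes: x right, y down, z forward; pixel columns grow to the right and rows downward; lengths in m; the calibration is good to about 2 mm. A picture is of the moment at which its call begins. camera_info takes no time and is no camera call.
- job.sign_off(): hands the job in; it is judged then, once.
The state is a dict: "clock": time; "joints": joint angles; "dq": joint speeds; "joint_efforts": joint torques, N m; "position": TCP position; "ee_rot": TCP orientation; "force": force on the tool from outside, world axes, zero at the start; "ft_torque": the same for the moment, N m; "width": opening from 0.0 (shut) to 1.0 (fully open); "gripper_force": force on a finger pad.
Only numpy, scipy, OpenCV 4.12 (cv2) and the standard library are available. Lean on these libraries where they do the work, as an engineer would, in place of code of your own. Each camera call takes 0.05 s, during which the arm holds its last target. There are 200 camera calls.

## Working session

There is one attempt and no reset: what is moved stays moved. The work goes in short steps, Python scripts to look and compute and a tool call to move; the robot and the scene stay as the last step left them, time stands still between calls to the robot, and variables do not carry over. Pictures are saved under pics/ and viewed, at most 10 in all, crops included, and the job is handed in when it is done.

Besides the shell and the picture viewer there is one more tool, called after "Request:" as name(argument=value, ...), one argument or row to a line, values as JSON. drive_tool: Moves the arm, as the interface text tells. Its arguments: {"type":"object","properties":{"commands":{"type":"array"},"newtons":{"type":"number"}},"required":["commands"]}

```bash
mkdir -p pics; python3 - <<'E'
from cell import readout,cams
import cv2,numpy as np
for n in("scene","top"):
    im=cams.get_image(n);cv2.imwrite(f"pics/{n}0.png",im)
    i=cams.camera_info(n);print(n,i)
print(readout.observe())
E
```

```text
scene {'camera_matrix': array([[358.20591892,   0.        , 256.01824548],
       [  0.        , 358.20591892, 185.09467689],
       [  0.        ,   0.        ,   1.        ]]), 'k1': -0.09722031692161164, 'R': array([[-0.10395042,  0.99437099, -0.0205095 ],
       [ 0.59279385,  0.04538548, -0.80407438],
       [-0.79861741, -0.09574177, -0.59417485]]), 't': array([ 0.08413135, -0.26700843,  1.36223806])}
top {'camera_matrix': array([[371.5531593 ,   0.        , 257.52878338],
       [  0.        , 371.5531593 , 194.27140435],
       [  0.        ,   0.        ,   1.        ]]), 'k1': -0.014575940590019893, 'R': array([[-0.07773155, -0.99696547,  0.00420288],
       [-0.97502628,  0.07513995, -0.20899219],
       [ 0.20804219, -0.0203432 , -0.97790828]]), 't': array([0.01689865, 0.58513815, 0.85074467])}
{'clock': 0.1, 'joints': array([-1.3825671 ,  0.43515216,  0.02498542,  1.5739669 , -0.01160004,
        1.13402199, -0.07514333]), 'dq': array([-0.00031446, -0.00172732,  0.00144556, -0.00138126, -0.00022735,
       -0.00144383, -0.00028764]), 'joint_efforts': array([ 3.81419508e-03, -6.69127178e+01,  9.88521315e-01, -3.15142894e+01,
       -6.04905956e-02,  3.74554808e-02,  4.88799060e-05]), 'position': array([0.17914503, 0.59830945, 0.22603947]), 'ee_rot': array([-4.55406059e-01, -3.10833687e+00,  2.20151375e-03]), 'force': array([ 0.15257853, -0.65252659,  0.53002826]), 'ft_torque': array([-0.02927192,  0.05540086, -0.00806997]), 'gripper_force': 0.0, 'width': 1.0036543586641598}
```

View pics/scene0.png

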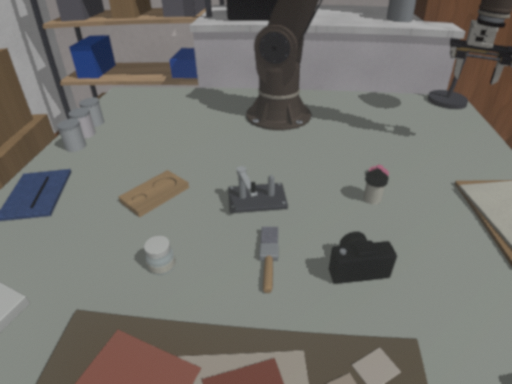

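View pics/top0.png

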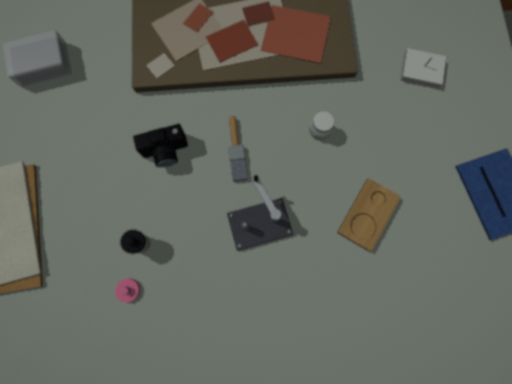

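The scene view has the roll with its black cap at about (375,185), the dispenser at (257,195), the block at (155,192), the jar at (159,255), the brush at (269,258) and the camera at (360,260). In the top view the cap is at (134,242), a pink look-alike at (128,291), the wide well at (363,227), the spindle near (247,227), the hinge post at (277,214) and the keeper pin at (256,178).

```bash
cat > h.py <<'E'
import numpy as np,cv2
from cell import readout,cams
from scipy.spatial.transform import Rotation as Ro
def ray(n,px):
    i=cams.camera_info(n);K=i["camera_matrix"];R=np.array(i["R"]);t=np.array(i["t"])
    d=cv2.undistortPoints(np.array([[px]],float),K,np.array([i["k1"],0,0,0.]))[0,0] 
    # exact inversion of r*(1+k1 r^2)
    q=np.array([(px[0]-K[0,2])/K[0,0],(px[1]-K[1,2])/K[1,1]]);p=q.copy()
    for _ in range(50):p=q/(1+i["k1"]*(p@p))
    return -R.T@t,R.T@np.array([p[0],p[1],1])
def onz(n,px,z):
    o,d=ray(n,px);return o+d*(z-o[2])/d[2]
def proj(n,X):
    i=cams.camera_info(n);c=i["R"]@np.array(X)+i["t"];p=c[:2]/c[2];p=p*(1+i["k1"]*(p@p));K=i["camera_matrix"]
    return np.array([K[0,0]*p[0]+K[0,2],K[1,1]*p[1]+K[1,2]])
def tri(p,q):
    a,u=ray("top",p);b,v=ray("scene",q)
    s=np.linalg.lstsq(np.c_[u,-v],b-a,rcond=None)[0]
    return (a+u*s[0]+b+v*s[1])/2,np.linalg.norm(a+u*s[0]-b-v*s[1])
def move(target):  # tool-frame shift in cm
    s=readout.observe();return Ro.from_rotvec(s["ee_rot"]).inv().apply(np.array(target)-s["position"])*100
E
python3 - <<'E'
from h import *
t=cv2.imread("pics/top0.png");s=cv2.imread("pics/scene0.png")
def blobs(im,m,x0,y0,x1,y1,amin=20):
    mm=np.zeros_like(m);mm[y0:y1,x0:x1]=m[y0:y1,x0:x1]
    n,l,st,c=cv2.connectedComponentsWithStats(mm)
    return [(st[k].tolist(),c[k].round(2).tolist()) for k in range(1,n) if st[k,4]>=amin]
g=t.max(2);gs=s.max(2)
print("cap",blobs(t,(g<45).astype(np.uint8),100,215,165,270))
print("pin",blobs(t,(g<45).astype(np.uint8),240,165,270,195,4))
hsv=cv2.cvtColor(t,cv2.COLOR_BGR2HSV)
w=((hsv[...,1]>90)&(hsv[...,0]<25)).astype(np.uint8)
mm=np.zeros_like(w);mm[170:260,325:410]=w[170:260,325:410]
c=max(cv2.findContours(mm,0,2)[0],key=cv2.contourArea);r=cv2.minAreaRect(c);print("block",r)
for p in cv2.boxPoints(r):print(p,onz("top",p,.02).round(4))
d=((g<75)).astype(np.uint8)
mm=np.zeros_like(d);mm[190:255,220:300]=d[190:255,220:300];mm=cv2.morphologyEx(mm,3,np.ones((5,5)))
c=max(cv2.findContours(mm,0,2)[0],key=cv2.contourArea);r=cv2.minAreaRect(cv2.convexHull(c));print("plate",r)
for p in cv2.boxPoints(r):print(p,onz("top",p,.015).round(4))
def cr(im,x,y,w,h):return cv2.resize(im[y:y+h,x:x+w],(400,300),interpolation=cv2.INTER_CUBIC)
def br(i):return cv2.convertScaleAbs(i,alpha=1.6,beta=10)
cv2.imwrite("pics/m1.png",br(np.vstack([np.hstack([cr(t,220,170,80,60+0),cr(t,220,195,80,60)]),np.hstack([cr(t,105,215,80,60),cr(s,220,160,80,60)])])))
cv2.imwrite("pics/m2.png",br(np.vstack([np.hstack([cr(t,325,180,80,60),cr(t,325,200,80,60)]),np.hstack([cr(s,340,155,80,60),cr(s,115,165,80,60)])])))
E
```

```text
cap [([121, 231, 26, 22, 450], [133.37, 241.46])]
pin [([254, 176, 4, 5, 15], [255.8, 178.13])]
block ((369.04248046875, 214.52359008789062), (38.65717315673828, 62.45367431640625), 29.05460548400879)
[336.98114 232.43396] [ 0.4802 -0.2212  0.02  ]
[367.31134 177.83963] [ 0.6152 -0.3175  0.02  ]
[401.10382 196.61322] [ 0.559  -0.3977  0.02  ]
[370.77362 251.20755] [ 0.4269 -0.2999  0.02  ]
plate ((263.49053955078125, 223.21701049804688), (39.971920013427734, 65.93306732177734), 74.05460357666016)
[226.30185 213.05664] [0.5518 0.0541 0.015 ]
[289.6981  194.94342] [ 0.5865 -0.1121  0.015 ]
[300.67923 233.37738] [ 0.4854 -0.1303  0.015 ]
[237.28299 251.4906 ] [0.4525 0.0326 0.015 ]
```

View pics/m1.png

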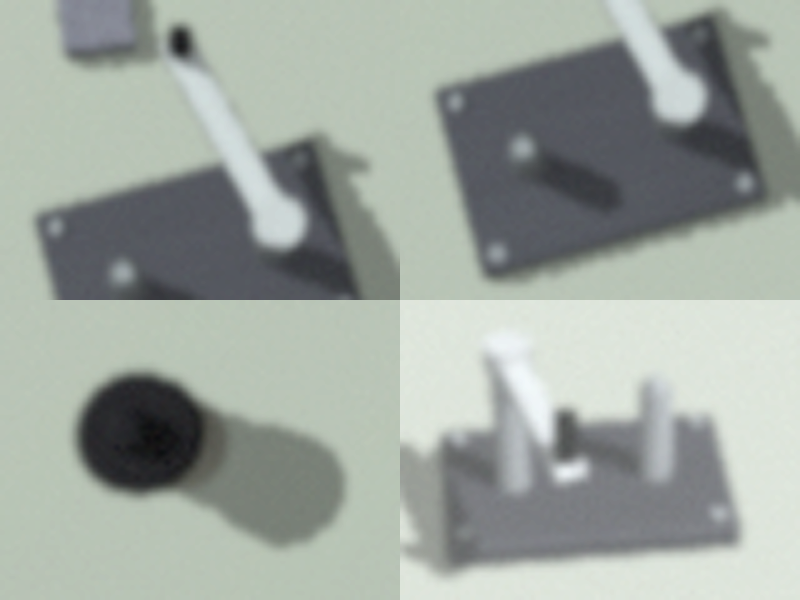

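View pics/m2.png

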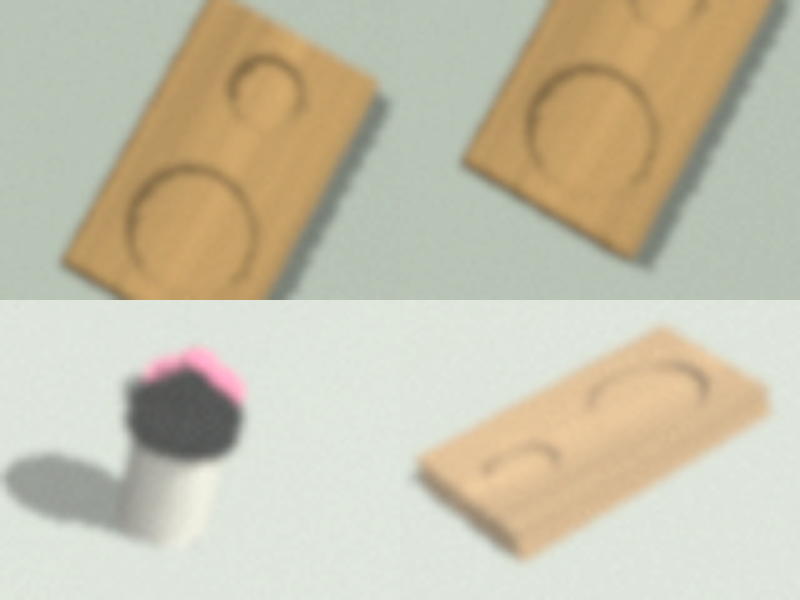

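m1 shows: the spindle tip in the top view at about (243.8,224.2), the hinge cap at (275.4,214.0), the pin near (255.8,177.6) and the cap disc centred at (132.8,241.0). In m2 the wide well is centred near (363,226) in the top view, and the scene view confirms the black cap on the white roll, with the pink cap standing behind it.

```bash
python3 - <<'E'
from h import *
p=lambda ox,oy,x,y:(ox+(x+.5)/5-.5,oy+(y+.5)/5-.5)
f=lambda n,px,z:print(n,onz("top",px,z).round(4))
print("camtop",ray("top",(0,0))[0].round(3))
f("cap",(132.8,241.0),.067);f("cap",(133.37,241.46),.067)
a=p(220,195,121,148);b=p(220,170,279,222)
sp=onz("top",a,.075);hi=onz("top",b,.098);print("sp",sp,"hi",hi,"dist",np.linalg.norm(sp[:2]-hi[:2]))
print("pin",onz("top",(255.8,178.1),.111),onz("top",p(220,170,181,34),.124))
C=np.array([onz("top",p(220,195,*q),.015) for q in((37,90),(312,12),(368,200),(87,278))])
print("plate",C.round(4).tolist(),[np.linalg.norm(C[i]-C[i-1]).round(4) for i in range(4)],C.mean(0))
u=(C[0]+C[3]-C[1]-C[2]);print("plate y dir deg",np.degrees(np.arctan2(u[1],u[0])),"spindle from plate",C.mean(0)+.0375*u/np.linalg.norm(u),"hinge",C.mean(0)-.0375*u/np.linalg.norm(u))
print("tri sp",tri(a,p(220,160,257,80)),"tri hinge",tri(b,p(220,160,108,45)))
B=np.array([onz("top",q,.02) for q in(p(325,180,63,260),p(325,180,210,-2),p(325,180,380,85),p(325,200,235,260))])
print("block",B.round(4).tolist(),[np.linalg.norm(B[i]-B[i-1]).round(4) for i in range(4)],B.mean(0))
print("well ellipse", onz("top",p(325,200,192,130),.02),onz("top",p(325,180,191,228),.02), "narrow",onz("top",p(325,180,268,93),.02))
# cap tri: scene skirt
s=cv2.imread("pics/scene0.png")
t=cv2.imread("pics/top0.png")
m=(s.max(2)<60).astype(np.uint8);m[:165]=0;m[210:]=0;m[:,:355]=0;m[:,395:]=0
n,l,st,c=cv2.connectedComponentsWithStats(m);print(st[1:],c[1:])
cap=onz("top",(133.0,241.2),.067)
for z in(.06,.074,.092,0):print(z,proj("scene",[cap[0],cap[1],z]).round(1))
print("pink",onz("top",(128,291),.01))
o=readout.observe();print(Ro.from_rotvec(o["ee_rot"]).as_matrix().round(3))
E
```

```text
camtop [ 0.395 -0.01   0.954]
cap [0.4931 0.2764 0.067 ]
cap [0.4919 0.2751 0.067 ]
sp [0.51181762 0.01011548 0.075     ] hi [ 0.52691587 -0.06549618  0.098     ] dist 0.0771043459336466
pin [ 0.61315414 -0.02632667  0.111     ] [ 0.61382742 -0.02638301  0.124     ]
plate [[0.5529, 0.0522, 0.015], [0.5826, -0.0918, 0.015], [0.4838, -0.1112, 0.015], [0.4558, 0.033, 0.015]] [np.float64(0.0989), np.float64(0.147), np.float64(0.1007), np.float64(0.1469)] [ 0.51876299 -0.02941817  0.015     ]
plate y dir deg 101.3292221109617 spindle from plate [0.51139626 0.00735113 0.015     ] hinge [ 0.52612973 -0.06618747  0.015     ]
tri sp (array([0.51177876, 0.0093733 , 0.07569984]), np.float64(0.0014565565793849676)) tri hinge (array([ 0.52610009, -0.0647905 ,  0.10297819]), np.float64(0.0007671680473706345))
block [[0.4822, -0.222, 0.02], [0.6117, -0.3151, 0.02], [0.5591, -0.3964, 0.02], [0.4258, -0.3018, 0.02]] [np.float64(0.0977), np.float64(0.1595), np.float64(0.0968), np.float64(0.1635)] [ 0.51972078 -0.3088513   0.02      ]
well ellipse [ 0.49220583 -0.28917997  0.02      ] [ 0.49325536 -0.28881201  0.02      ] narrow [ 0.55942548 -0.33798766  0.02      ]
[[367 170  20  16 255]] [[376.16470588 178.        ]]
0.06 [375.6 180.9]
0.074 [376.5 176.4]
0.092 [377.8 170.5]
0 [371.6 199.2]
pink [0.37720104 0.30778701 0.01      ]
[[-0.958  0.287 -0.   ]
 [ 0.287  0.958 -0.001]
 [-0.    -0.001 -1.   ]]
```

Request:
drive_tool(
  commands=[
    [[0,0,0.86],[-39.3,-21.9,7.0],1],
    [[0,0,0.86],[-39.3,-21.9,7.0],1],
    [[0,0,0.86],[-39.3,-21.9,7.0],1],
    [[0,0,0.86],[-39.3,-21.9,7.0],1],
    [[0,0,0.86],[-39.3,-21.9,7.0],1],
    [[0,0,0.86],[-39.3,-21.9,7.0],1],
    [[0,0,0.86],[-39.3,-21.9,7.0],1],
    [[0,0,0.86],[-39.3,-21.9,7.0],1],
    [[0,0,0.86],[-39.3,-21.9,7.0],1],
    [[0,0,0.86],[-39.3,-21.9,7.0],1],
    [[0,0,0.86],[-39.3,-21.9,7.0],1],
    [[0,0,0.86],[-39.3,-21.9,7.0],1],
    [[0,0,0.86],[-39.3,-21.9,7.0],1],
    [[0,0,0.86],[-39.3,-21.9,7.0],1],
    [[0,0,0.86],[-39.3,-21.9,7.0],1],
    [[0,0,0.86],[-39.3,-21.9,7.0],1],
  ],
  newtons=15,
)

```text
clock: 1.43
position: [0.4918, 0.2779, 0.1568]
ee_rot: [-1.706, -2.637, -0.0]
force: [-0.4, -0.4, 0.5]
width: 1.0
gripper_force: 0.0
```

```bash
python3 - <<'E'
from h import *
o=readout.observe();R=Ro.from_rotvec(o["ee_rot"]).as_matrix()
print(o["clock"],o["position"],o["dq"].round(3),R.round(4).tolist(),np.degrees(np.arctan2(R[1,1],R[0,1])),move([.4927,.2760,.078]),o["joints"].round(2))
E
```

```text
1.4333 [0.49181799 0.27785777 0.15679378] [-0.002 -0.002  0.005 -0.002  0.     0.001  0.003] [[-0.4102, 0.912, -0.0004], [0.912, 0.4102, 0.0006], [0.0007, -0.0001, -1.0]] 24.22034235085094 [-2.11399391e-01  5.22740649e-03  7.87922399e+00] [-0.84  0.41  0.31  1.83 -0.15  0.92 -0.03]
```

Request:
drive_tool(
  commands=[
    [[0,0,0],[-0.2,0,3.5],1],
    [[0,0,0],[-0.2,0,6],1],
    [[0,0,0],[-0.2,0,7.2],1],
    [[0,0,0],[-0.2,0,7.9],1],
    [[0,0,0],[-0.2,0,7.9],1],
    [[0,0,0],[-0.2,0,7.9],-1],
    [[0,0,0],[-0.2,0,7.9],-1],
    [[0,0,0],[-0.2,0,7.9],-1],
    [[0,0,0],[-0.2,0,7.9],-1],
    [[0,0,0],[-0.2,0,7.9],-1],
    [[0,0,0],[-0.2,0,7.9],-1],
    [[0,0,0],[-0.2,0,7.9],-1],
    [[0,0,0],[-0.2,0,7.9],-1],
    [[0,0,0],[-0.2,0,7.9],-1],
    [[0,0,0],[-0.2,0,7.9],-1],
  ],
  newtons=15,
)

```text
clock: 2.68
position: [0.4937, 0.2744, 0.0777]
ee_rot: [-1.71, -2.636, 0.0]
force: [-0.5, 0.7, -0.7]
width: 0.322
gripper_force: 0.0
```

Request:
drive_tool(
  commands=[
    [[0,0,0],[0,0,0],-1],
    [[0,0,0],[0,0,0],-1],
    [[0,0,0],[0,0,0],-1],
    [[0,0,0],[0,0,0],-1],
    [[0,0,0],[0,0,0],-1],
    [[0,0,0],[0,0,0],-1],
  ],
)

```text
clock: 3.18
position: [0.4937, 0.2744, 0.0777]
ee_rot: [-1.71, -2.636, 0.0]
force: [0.3, -0.3, 0.5]
width: 0.213
gripper_force: 15.0
```

Request:
drive_tool(
  commands=[
    [[0,0,0],[0,0,-0.5],-1],
    [[0,0,0],[0,0,-1],-1],
    [[0,0,0],[0,0,-1.5],-1],
    [[0,0,0],[0,0,-2.2],-1],
    [[0,0,0],[0,0,-4],-1],
    [[0,0,0],[0,0,-7],-1],
    [[0,0,0],[0,0,-10],-1],
    [[0,0,0],[0,0,-10],-1],
    [[0,0,0],[0,0,-10],-1],
  ],
)

```text
clock: 3.93
position: [0.4949, 0.2751, 0.1802]
ee_rot: [1.709, 2.634, 0.007]
force: [0.0, -0.4, -0.8]
width: 0.21
gripper_force: 15.0
```

```bash
python3 - <<'E'
from h import *
s=cams.get_image("scene");cv2.imwrite("pics/s1.png",cv2.resize(s[100:220,300:460],(800,600),interpolation=cv2.INTER_CUBIC))
o=readout.observe();print(o["position"],o["width"],o["gripper_force"],Ro.from_rotvec(o["ee_rot"]).as_matrix().round(4).tolist(),move([.492,-.2885,.12]))
E
```

```text
[0.4939843  0.2746539  0.17865842] 0.2128763232060205 14.992784857749939 [[-0.4077, 0.9131, 0.0014], [0.9131, 0.4077, 0.0012], [0.0006, 0.0017, -1.0]] [-51.34394213 -23.15350418   5.79529785]
```

View pics/s1.png

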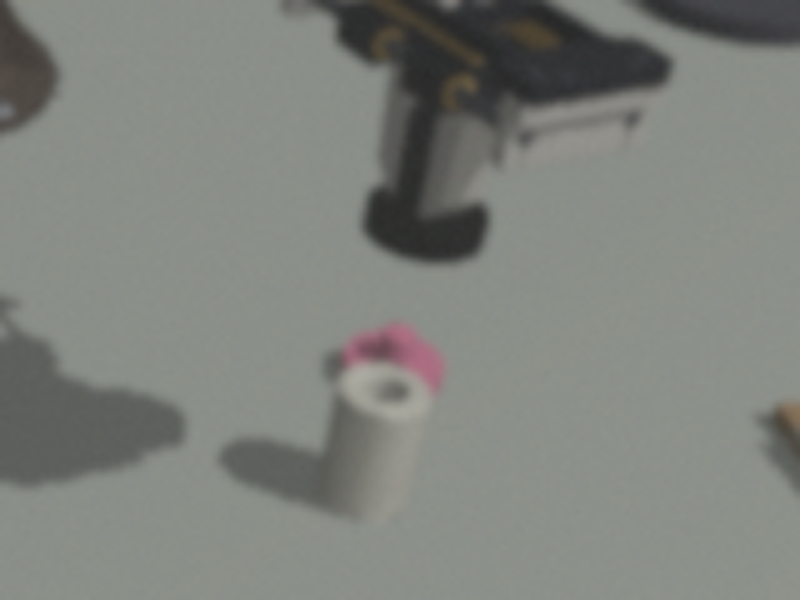

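The cap hangs level in the gripper at about (385,145). The bare roll still stands at about (375,190) in full-frame pixels. Next I carry the cap to the well.

Request:
drive_tool(
  commands=[
    [[0,0,0],[-51.3,-23.2,0],-1],
    [[0,0,0],[-51.3,-23.2,0],-1],
    [[0,0,0],[-51.3,-23.2,0],-1],
    [[0,0,0],[-51.3,-23.2,0],-1],
    [[0,0,0],[-51.3,-23.2,0],-1],
    [[0,0,0],[-51.3,-23.2,0],-1],
    [[0,0,0],[-51.3,-23.2,0],-1],
    [[0,0,0],[-51.3,-23.2,0],-1],
    [[0,0,0],[-51.3,-23.2,0],-1],
    [[0,0,0],[-51.3,-23.2,0],-1],
    [[0,0,0],[-51.3,-23.2,0],-1],
    [[0,0,0],[-51.3,-23.2,0],-1],
    [[0,0,0],[-51.3,-23.2,0],-1],
    [[0,0,0],[-51.3,-23.2,0],-1],
    [[0,0,0],[-51.3,-23.2,0],-1],
    [[0,0,0],[-51.3,-23.2,4],-1],
    [[0,0,0],[-51.3,-23.2,8],-1],
    [[0,0,0],[-51.3,-23.2,8],-1],
    [[0,0,0],[-51.3,-23.2,8],-1],
    [[0,0,0],[-51.3,-23.2,8],-1],
  ],
)

```text
clock: 5.65
position: [0.4914, -0.2885, 0.0988]
ee_rot: [1.709, 2.636, -0.0]
force: [1.0, -0.6, -0.9]
width: 0.213
gripper_force: 15.0
```

```bash
python3 - <<'E'
from h import *
o=readout.observe();print(o["position"],o["width"],o["gripper_force"],Ro.from_rotvec(o["ee_rot"]).as_matrix().round(4).tolist(),move([.492,-.2885,.0287]))
# roll recheck in top picture (uncapped): white blob
t=cams.get_image("top");cv2.imwrite("pics/t1.png",t)
h=cv2.cvtColor(t,cv2.COLOR_BGR2HSV);m=((h[...,2]>195)).astype(np.uint8);m[:220]=0;m[265:]=0;m[:,:110]=0;m[:,160:]=0
n,l,st,c=cv2.connectedComponentsWithStats(m);print(st[1:],c[1:],h[235:248:3,122:146:3,2])
E
```

```text
[ 0.49136759 -0.28850226  0.09880792] 0.212986677892015 14.992284178733826 [[-0.4079, 0.913, 0.0], [0.913, 0.4079, -0.0001], [-0.0001, -0.0, -1.0]] [-0.02483647  0.05804729  7.01079344]
[] [] [[128 138 147 145 145 147 117  73]
 [130 145 119  69  69 126 143  68]
 [134 143  82  55  58 105 146  76]
 [133 145 104  59  66 137 141  66]
 [127 142 143 136 141 149 105  61]]
```

Request:
drive_tool(
  commands=[
    [[0,0,0],[0,0.1,3],-1],
    [[0,0,0],[0,0.1,4.5],-1],
    [[0,0,0],[0,0.1,5.5],-1],
    [[0,0,0],[0,0.1,6.0],-1],
    [[0,0,0],[0,0.1,6.5],-1],
    [[0,0,0],[0,0.1,6.8],-1],
    [[0,0,0],[0,0.1,7.0],-1],
    [[0,0,0],[0,0.1,7.0],-1],
    [[0,0,0],[0,0.1,7.0],-1],
  ],
)

```text
clock: 6.45
position: [0.4923, -0.2886, 0.0284]
ee_rot: [1.709, 2.635, 0.0]
force: [-0.4, -1.3, 2.0]
width: 0.212
gripper_force: 15.0
```

Request:
drive_tool(
  commands=[
    [[0,0,0],[0,0,0],1],
    [[0,0,0],[0,0,0],1],
    [[0,0,0],[0,0,0],1],
    [[0,0,0],[0,0,0],1],
    [[0,0,0],[0,0,0],1],
    [[0,0,0],[0,0,0],1],
    [[0,0,0],[0,0,-2],1],
    [[0,0,0],[0,0,-5],1],
    [[0,0,0],[0,0,-9],1],
    [[0,0,0],[0,0,-13],1],
    [[0,0,0],[-5,15,-14],1],
    [[0,0,0],[15,20,-14],1],
    [[0,0,0],[15,20,-14],1],
    [[0,0,0],[15,20,-14],1],
    [[0,0,0],[15,20,-14],1],
    [[0,0,0],[15,20,-14],1],
    [[0,0,0],[15,20,-14],1],
  ],
)

```text
clock: 7.87
position: [0.615, -0.0627, 0.1675]
ee_rot: [-1.701, -2.64, -0.004]
force: [0.3, 0.2, -0.5]
width: 0.998
gripper_force: 0.0
```

```bash
python3 - <<'E'
from h import *
o=readout.observe();print(o["clock"],o["position"],Ro.from_rotvec(o["ee_rot"]).as_matrix().round(4).tolist())
t=cams.get_image("top");s=cams.get_image("scene");cv2.imwrite("pics/t2.png",t)
def cr(im,x,y,w,h):return cv2.resize(im[y:y+h,x:x+w],(400,300),interpolation=cv2.INTER_CUBIC)
t1=cv2.imread("pics/t1.png")
cv2.imwrite("pics/m3.png",cv2.convertScaleAbs(np.vstack([np.hstack([cr(t,325,190,80,60),cr(s,115,165,80,60)]),np.hstack([cr(t1,105,215,80,60),cr(s,340,155,80,60)])]),alpha=1.5))
E
```

```text
7.8667 [ 0.61499411 -0.06272622  0.1675005 ] [[-0.4132, 0.9107, 0.0004], [0.9106, 0.4132, 0.0029], [0.0025, 0.0015, -1.0]]
```

View pics/m3.png

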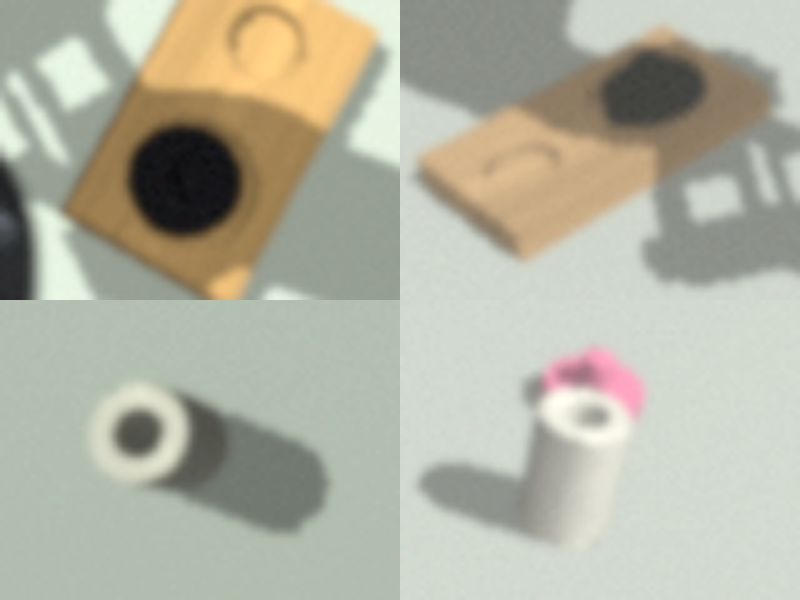

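The cap sits level, knob up, in the wide well, at about (361.6,225.6) in the top view. The bare roll's rim is centred at about (132.4,241.4).

```bash
python3 - <<'E'
from h import *
for z in(.016,.02,.025):print("cap",onz("top",(361.6,225.6),z).round(4))
print("well",onz("top",(362.9,225.6),.02).round(4))
r=onz("top",(132.4,241.4),.07);print("roll",r, move([.493,.2755,.15]),move([r[0],r[1],.15]))
E
```

```text
cap [ 0.4929 -0.2868  0.016 ]
cap [ 0.4925 -0.2856  0.02  ]
cap [ 0.492  -0.2842  0.025 ]
well [ 0.4922 -0.2889  0.02  ]
roll [0.49185419 0.27638203 0.07      ] [35.86830517  2.96899563  1.80836988] [35.99611782  2.90137599  1.8085886 ]
```

Request:
drive_tool(
  commands=[
    [[0,0,0],[36,2.9,0],1],
    [[0,0,0],[36,2.9,0],1],
    [[0,0,0],[36,2.9,0],1],
    [[0,0,0],[36,2.9,0],1],
    [[0,0,0],[36,2.9,0],1],
    [[0,0,0],[36,2.9,0],1],
    [[0,0,0],[36,2.9,0],1],
    [[0,0,0],[36,2.9,0],1],
    [[0,0,0],[36,2.9,0],1],
    [[0,0,0],[36,2.9,0],1],
    [[0,0,0],[36,2.9,0],1],
    [[0,0,0],[36,2.9,0],1],
    [[0,0,0],[36,2.9,0],1],
    [[0,0,0],[36,2.9,0],1],
  ],
)

```text
clock: 9.13
position: [0.4939, 0.269, 0.1678]
ee_rot: [1.713, 2.633, -0.0]
force: [-0.7, 0.0, 0.2]
width: 0.999
gripper_force: 0.0
```

```bash
python3 - <<'E'
from h import *
o=readout.observe();print(o["position"],o["width"],Ro.from_rotvec(o["ee_rot"]).as_matrix().round(4).tolist(),move([.492,.2764,.026]))
E
```

```text
[0.49391823 0.26896452 0.1678475 ] 0.9994522801946004 [[-0.4049, 0.9144, 0.0003], [0.9144, 0.4049, -0.0004], [-0.0005, 0.0001, -1.0]] [ 0.7646828   0.12394419 14.18438181]
```

Request:
drive_tool(
  commands=[
    [[0,0,0],[0.8,0.1,3],1],
    [[0,0,0],[0.8,0.1,7],1],
    [[0,0,0],[0.8,0.1,10],1],
    [[0,0,0],[0.8,0.1,12.5],1],
    [[0,0,0],[0.8,0.1,13.7],1],
    [[0,0,0],[0.8,0.1,14.2],1],
    [[0,0,0],[0.8,0.1,14.2],1],
    [[0,0,0],[0.8,0.1,14.2],-1],
    [[0,0,0],[0.8,0.1,14.2],-1],
    [[0,0,0],[0.8,0.1,14.2],-1],
    [[0,0,0],[0.8,0.1,14.2],-1],
    [[0,0,0],[0.8,0.1,14.2],-1],
    [[0,0,0],[0.8,0.1,14.2],-1],
    [[0,0,0],[0.8,0.1,14.2],-1],
    [[0,0,0],[0.8,0.1,14.2],-1],
    [[0,0,0],[0.8,0.1,14.2],-1],
    [[0,0,0],[0.8,0.1,14.2],-1],
    [[0,0,0],[0.8,0.1,14.2],-1],
  ],
  newtons=20,
)

```text
clock: 10.63
position: [0.4907, 0.2786, 0.0259]
ee_rot: [-1.71, -2.636, -0.0]
force: [-2.2, 0.2, 3.7]
width: 0.508
gripper_force: 20.0
```

Request:
drive_tool(
  commands=[
    [[0,0,0],[0,0,-1],-1],
    [[0,0,0],[0,0,-3],-1],
    [[0,0,0],[0,0,-6.5],-1],
    [[0,0,0],[0,0,-10.5],-1],
    [[0,0,0],[-3,-1.1,-10.5],-1],
    [[0,0,0],[-6.5,-2.3,-10.5],-1],
    [[0,0,0],[-10,-3.6,-10.5],-1],
    [[0,0,0],[-13.5,-4.8,-10.5],-1],
    [[0,0,0],[-17,-6.1,-10.5],-1],
    [[0,0,0],[-20.5,-7.3,-10.5],-1],
    [[0,0,0],[-23.5,-8.4,-10.5],-1],
    [[0,0,0],[-25.3,-9,-10.5],-1],
    [[0,0,0],[-25.3,-9,-10.5],-1],
    [[0,0,0],[-25.3,-9,-10.5],-1],
    [[0,0,0],[-25.3,-9,-10.5],-1],
    [[0,0,0],[-25.3,-9,-10.5],-1],
  ],
)

```text
clock: 11.97
position: [0.5117, 0.0123, 0.1308]
ee_rot: [-1.707, -2.637, -0.001]
force: [-0.7, -0.1, -1.3]
width: 0.508
gripper_force: 20.0
```

```bash
python3 - <<'E'
from h import *
o=readout.observe();print(o["position"],o["width"],o["force"],Ro.from_rotvec(o["ee_rot"]).as_matrix().round(4).tolist(),move([.5105,.011,.05]))
s=cams.get_image("scene");cv2.imwrite("pics/s2.png",cv2.resize(s[110:230,190:350],(800,600),interpolation=cv2.INTER_CUBIC))
p=o["position"];R=Ro.from_rotvec(o["ee_rot"]).as_matrix()
c=p-.0025*R[:,0]
f=lambda X:((proj("scene",X)-[190,110]+.5)*5-.5).round(0).tolist()
z=p[2]-.0259
print("exp roll base edge",[f([c[0]-dy*.095*0,c[1]+dy,z]) for dy in(-.024,0,.024)],"tip pred",f([.5117,.0088,.075]),"front base",f([c[0]+.024,c[1],z]))
E
```

```text
[0.51168865 0.0123112  0.13079202] 0.5084017267188673 [-0.71351991 -0.12217387 -1.30386242] [[-0.4095, 0.9123, -0.0001], [0.9123, 0.4095, 0.0006], [0.0006, 0.0002, -1.0]] [-0.07557674 -0.16345288  8.07913387]
exp roll base edge [[362.0, 281.0], [410.0, 283.0], [458.0, 285.0]] tip pred [407.0, 331.0] front base [406.0, 310.0]
```

View pics/s2.png

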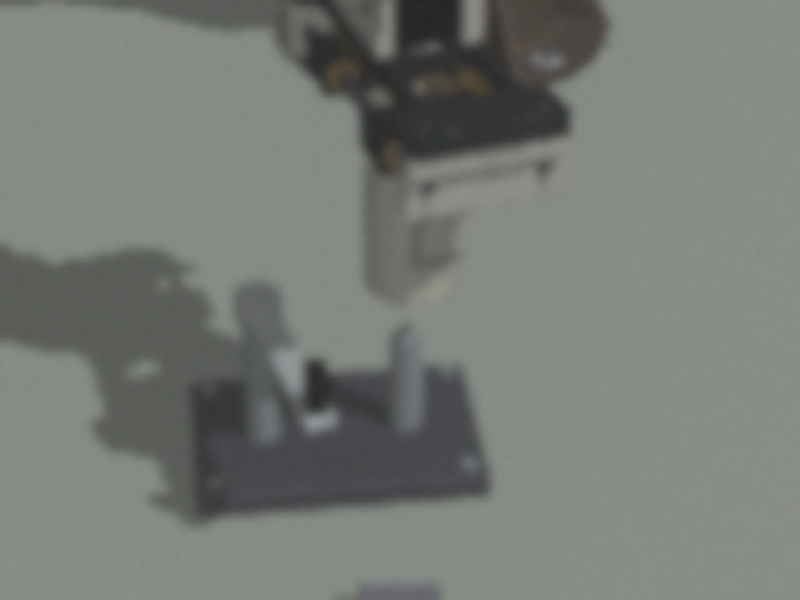

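The roll's base hangs at about (410,305) and the spindle tip is at (405,325) in this crop. Both match the predictions, so I lower with a small correction.

Request:
drive_tool(
  commands=[
    [[0,0,0],[-0.1,-0.15,1],-1],
    [[0,0,0],[-0.1,-0.15,2],-1],
    [[0,0,0],[-0.1,-0.15,2.5],-1],
    [[0,0,0],[-0.1,-0.15,3],-1],
    [[0,0,0],[-0.1,-0.15,3.3],-1],
    [[0,0,0],[-0.1,-0.15,3.6],-1],
    [[0,0,0],[-0.1,-0.15,3.9],-1],
    [[0,0,0],[-0.1,-0.15,4.2],-1],
    [[0,0,0],[-0.1,-0.15,4.2],-1],
  ],
)

```text
clock: 12.77
position: [0.5106, 0.0093, 0.0883]
ee_rot: [-1.71, -2.635, 0.0]
force: [-0.1, -0.5, -1.4]
width: 0.509
gripper_force: 20.0
```

Request:
drive_tool(
  commands=[
    [[0,0,0],[0.1,0,0.6],-1],
    [[0,0,0],[0.1,0,1.2],-1],
    [[0,0,0],[0.1,0,1.8],-1],
    [[0,0,0],[0.1,0,2.4],-1],
    [[0,0,0],[0.1,0,3],-1],
    [[0,0,0],[0.1,0,3.6],-1],
    [[0,0,0],[0.1,0,4],-1],
    [[0,0,0],[0.1,0,4.3],-1],
    [[0,0,0],[0.1,0,4.6],-1],
    [[0,0,0],[0.1,0,4.7],-1],
    [[0,0,0],[0.1,0,4.7],-1],
  ],
)

```text
clock: 13.68
position: [0.5103, 0.0102, 0.0416]
ee_rot: [-1.71, -2.635, 0.0]
force: [-0.2, 0.1, -0.1]
width: 0.511
gripper_force: 20.0
```

Request:
drive_tool(
  commands=[
    [[0,0,0],[0,0,0.1],-1],
    [[0,0,0],[0,0,0.1],-1],
    [[0,0,0],[0,0,0.1],1],
    [[0,0,0],[0,0,0.1],1],
    [[0,0,0],[0,0,0.1],1],
    [[0,0,0],[0,0,0.1],1],
    [[0,0,0],[0,0,0.1],1],
    [[0,0,0],[0,0,0.1],1],
    [[0,0,0],[0,0,0.1],1],
    [[0,0,0],[0,0,-2],1],
    [[0,0,0],[0,0,-5],1],
    [[0,0,0],[0,0,-8],1],
    [[0,0,0],[0,0,-12],1],
    [[0,0,0],[0,0,-14.5],1],
    [[0,0,0],[0,0,-14.5],1],
    [[0,0,0],[0,0,-14.5],1],
  ],
)

```text
clock: 15.02
position: [0.5113, 0.0105, 0.1882]
ee_rot: [1.708, 2.634, 0.004]
force: [0.4, -0.1, -0.2]
width: 0.999
gripper_force: 0.0
```

```bash
python3 - <<'E'
from h import *
o=readout.observe();print(o["clock"],o["position"],o["width"],Ro.from_rotvec(o["ee_rot"]).as_matrix().round(4).tolist(),move([.6135,-.0265,.17]),o["joints"].round(2))
s=cams.get_image("scene");cv2.imwrite("pics/s3.png",cv2.convertScaleAbs(cv2.resize(s[110:230,190:350],(800,600),interpolation=cv2.INTER_CUBIC),alpha=1.4))
E
```

```text
15.0167 [0.51129587 0.01046376 0.18819939] 0.9986010016204482 [[-0.4079, 0.913, 0.0033], [0.913, 0.4079, 0.0011], [-0.0004, 0.0035, -1.0]] [-7.54329997  7.81721655  1.8498561 ] [-0.5   0.3   0.48  1.93 -0.17  0.95  0.48]
```

View pics/s3.png

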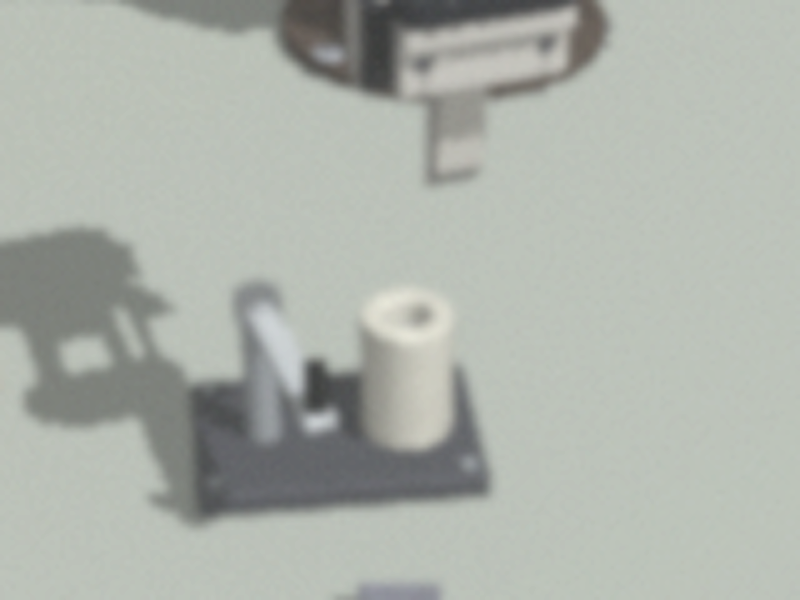

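The roll stands fully down on the plate at crop (407,440), with the keeper untouched and its pin at (317,385). Next I go to the pin.

Request:
drive_tool(
  commands=[
    [[0,0,1.57],[-7.6,7.8,1.5],0],
    [[0,0,1.57],[-7.6,7.8,1.5],0],
    [[0,0,1.57],[-7.6,7.8,1.5],0],
    [[0,0,1.57],[-7.6,7.8,1.5],0],
    [[0,0,1.57],[-7.6,7.8,1.5],0],
    [[0,0,1.57],[-7.6,7.8,1.5],0],
    [[0,0,1.57],[-7.6,7.8,1.5],0],
    [[0,0,1.57],[-7.6,7.8,1.5],0],
    [[0,0,1.57],[-7.6,7.8,1.5],0],
    [[0,0,1.57],[-7.6,7.8,1.5],0],
    [[0,0,1.57],[-7.6,7.8,1.5],0],
    [[0,0,1.57],[-7.6,7.8,1.5],0],
    [[0,0,1.57],[-7.6,7.8,1.5],0],
    [[0,0,1.57],[-7.6,7.8,1.5],0],
    [[0,0,1.57],[-7.6,7.8,1.5],0],
    [[0,0,1.57],[-7.6,7.8,1.5],0],
    [[0,0,1.57],[-7.6,7.8,1.5],0],
  ],
  newtons=6,
)

```text
clock: 16.48
position: [0.6123, -0.0274, 0.1713]
ee_rot: [-3.072, -0.659, 0.001]
force: [0.2, 0.3, -0.4]
width: 0.501
gripper_force: 0.0
```

```bash
python3 - <<'E'
from h import *
o=readout.observe();print(o["clock"],o["position"],o["width"],Ro.from_rotvec(o["ee_rot"]).as_matrix().round(4).tolist(),move([.613,-.0263,.104]),o["joints"].round(2))
E
```

```text
16.4833 [ 0.61233221 -0.02743496  0.17128952] 0.5013597422889928 [[0.9121, 0.41, -0.0007], [0.41, -0.9121, -0.0], [-0.0006, -0.0002, -1.0]] [ 0.11164535 -0.07451311  6.72890224] [-0.61  0.59  0.88  1.72 -0.51  1.08 -0.71]
```

Request:
drive_tool(
  commands=[
    [[0,0,0],[0.1,-0.1,3],0],
    [[0,0,0],[0.1,-0.1,5],0],
    [[0,0,0],[0.1,-0.1,6.2],0],
    [[0,0,0],[0.1,-0.1,6.7],0],
    [[0,0,0],[0.1,-0.1,6.7],-1],
    [[0,0,0],[0.1,-0.1,6.7],-1],
    [[0,0,0],[0.1,-0.1,6.7],-1],
    [[0,0,0],[0.1,-0.1,6.7],-1],
    [[0,0,0],[0.1,-0.1,6.7],-1],
    [[0,0,0],[0.1,-0.1,6.7],-1],
    [[0,0,0],[0.1,-0.1,6.7],-1],
    [[0,0,0],[0.1,-0.1,6.7],-1],
    [[0,0,0],[0.1,-0.1,6.7],-1],
    [[0,0,0],[0.1,-0.1,6.7],-1],
  ],
)

```text
clock: 17.65
position: [0.6135, -0.026, 0.1052]
ee_rot: [3.072, 0.656, 0.001]
force: [0.2, 1.6, 5.8]
width: 0.126
gripper_force: 6.0
```

```bash
python3 - <<'E'
from h import *
o=readout.observe();R=Ro.from_rotvec(o["ee_rot"]).as_matrix();p=o["position"]
print(o["clock"],p,o["width"],o["gripper_force"],o["force"].round(1))
h=np.array([.5263,-.0653,0]);v=p-h;v[2]=0;a0=np.degrees(np.arctan2(v[1],v[0]));print("ang",a0,"r",np.linalg.norm(v),"remain",101.3-a0)
u=v/np.linalg.norm(v)*.095;rows=[]
for d in list(range(6,73,6))+[75,77]:
    w=Ro.from_euler("z",d,degrees=True).apply(u)-u
    rows.append([[0,0,round(-np.radians(d),2)],(R.T@w*100).round(1).tolist()])
print(rows)
E
```

```text
17.65 [ 0.61349429 -0.02598092  0.10515334] 0.12587207229926323 6.000174209475517 [0.2 1.6 5.8]
ang 24.2723468456174 r 0.09564953558296277 remain 77.02765315438259
[[[0, 0, np.float64(-0.1)], [-0.1, -1.0, -0.0]], [[0, 0, np.float64(-0.21)], [-0.2, -2.0, -0.0]], [[0, 0, np.float64(-0.31)], [-0.5, -2.9, -0.0]], [[0, 0, np.float64(-0.42)], [-0.8, -3.9, -0.0]], [[0, 0, np.float64(-0.52)], [-1.3, -4.7, -0.0]], [[0, 0, np.float64(-0.63)], [-1.8, -5.6, -0.0]], [[0, 0, np.float64(-0.73)], [-2.5, -6.3, -0.0]], [[0, 0, np.float64(-0.84)], [-3.2, -7.1, -0.0]], [[0, 0, np.float64(-0.94)], [-3.9, -7.7, -0.0]], [[0, 0, np.float64(-1.05)], [-4.8, -8.2, -0.0]], [[0, 0, np.float64(-1.15)], [-5.7, -8.7, -0.0]], [[0, 0, np.float64(-1.26)], [-6.6, -9.0, -0.0]], [[0, 0, np.float64(-1.31)], [-7.1, -9.2, -0.0]], [[0, 0, np.float64(-1.34)], [-7.4, -9.2, -0.0]]]
```

Request:
drive_tool(
  commands=[
    [[0,0,0],[0,0,-0.3],-1],
    [[0,0,-0.05],[0,-0.5,-0.3],-1],
    [[0,0,-0.1],[-0.1,-1.0,-0.3],-1],
    [[0,0,-0.15],[-0.1,-1.5,-0.3],-1],
    [[0,0,-0.21],[-0.2,-2.0,-0.3],-1],
    [[0,0,-0.26],[-0.3,-2.4,-0.3],-1],
    [[0,0,-0.31],[-0.5,-2.9,-0.3],-1],
    [[0,0,-0.37],[-0.6,-3.4,-0.3],-1],
    [[0,0,-0.42],[-0.8,-3.9,-0.3],-1],
    [[0,0,-0.47],[-1.0,-4.3,-0.3],-1],
    [[0,0,-0.52],[-1.3,-4.7,-0.3],-1],
    [[0,0,-0.63],[-1.8,-5.6,-0.3],-1],
    [[0,0,-0.63],[-1.8,-5.6,-0.3],-1],
    [[0,0,-0.63],[-1.8,-5.6,-0.3],-1],
  ],
)

```text
clock: 18.82
position: [0.573, 0.0182, 0.1074]
ee_rot: [-2.719, -1.572, 0.001]
force: [0.4, 1.7, -6.3]
width: 0.127
gripper_force: 6.0
```

```bash
python3 - <<'E'
from h import *
o=readout.observe();R=Ro.from_rotvec(o["ee_rot"]).as_matrix();p=o["position"]
print(o["clock"],p,o["width"],o["gripper_force"],o["force"].round(1))
h=np.array([.5263,-.0653,0]);v=p-h;v[2]=0;a0=np.degrees(np.arctan2(v[1],v[0]));print("ang",a0,"r",np.linalg.norm(v),"remain",101.3-a0)
u=v/np.linalg.norm(v)*.095;rows=[]
for d in list(range(4,46,4)):
    w=Ro.from_euler("z",d,degrees=True).apply(u)-u
    rows.append(str([[0,0,round(-np.radians(d),2)],(R.T@w*100).round(2).tolist()]).replace("np.float64",""))
print(rows)
E
```

```text
18.8167 [0.57304864 0.01815158 0.10739945] 0.12685226847781095 5.996761322021484 [ 0.4  1.7 -6.3]
ang 60.7429406595433 r 0.09565354387152812 remain 40.557059340456696
['[[0, 0, (-0.07)], [-0.03, -0.66, 0.0]]', '[[0, 0, (-0.14)], [-0.11, -1.32, 0.0]]', '[[0, 0, (-0.21)], [-0.23, -1.97, 0.0]]', '[[0, 0, (-0.28)], [-0.4, -2.61, 0.0]]', '[[0, 0, (-0.35)], [-0.61, -3.24, 0.0]]', '[[0, 0, (-0.42)], [-0.87, -3.85, 0.01]]', '[[0, 0, (-0.49)], [-1.16, -4.45, 0.01]]', '[[0, 0, (-0.56)], [-1.5, -5.02, 0.01]]', '[[0, 0, (-0.63)], [-1.88, -5.56, 0.01]]', '[[0, 0, (-0.7)], [-2.29, -6.08, 0.01]]', '[[0, 0, (-0.77)], [-2.74, -6.57, 0.01]]']
```

Request:
drive_tool(
  commands=[
    [[0,0,-0.07],[0,-0.7,0.1],-1],
    [[0,0,-0.14],[-0.1,-1.3,0.1],-1],
    [[0,0,-0.21],[-0.2,-2.0,0.1],-1],
    [[0,0,-0.28],[-0.4,-2.6,0.1],-1],
    [[0,0,-0.35],[-0.6,-3.2,0.1],-1],
    [[0,0,-0.42],[-0.9,-3.9,0.1],-1],
    [[0,0,-0.49],[-1.2,-4.5,0.1],-1],
    [[0,0,-0.56],[-1.5,-5.0,0.1],-1],
    [[0,0,-0.63],[-1.9,-5.6,0.1],-1],
    [[0,0,-0.67],[-2.1,-5.8,0.1],-1],
    [[0,0,-0.7],[-2.3,-6.0,0.1],-1],
    [[0,0,-0.7],[-2.3,-6.0,0.1],-1],
    [[0,0,-0.7],[-2.3,-6.0,0.1],-1],
  ],
)

```text
clock: 19.9
position: [0.5104, 0.0295, 0.107]
ee_rot: [-2.015, -2.408, -0.003]
force: [-1.3, 8.5, 2.5]
width: 0.126
gripper_force: 6.0
```

```bash
python3 - <<'E'
from h import *
o=readout.observe();R=Ro.from_rotvec(o["ee_rot"]).as_matrix();p=o["position"]
h=np.array([.5263,-.0653,0]);v=p-h;a0=np.degrees(np.arctan2(v[1],v[0]));print(o["clock"],p,o["width"],o["force"].round(1),"ang",a0,"remain",101.3-a0,"tooly",np.degrees(np.arctan2(R[1,1],R[0,1])))
E
```

```text
19.9 [0.51040107 0.02951026 0.1069841 ] 0.1259617644835156 [-1.3  8.5  2.5] ang 99.5194770319323 remain 1.7805229680677002 tooly 10.168251197733666
```

Request:
drive_tool(
  commands=[
    [[0,0,0],[0,-0.2,0],-1],
    [[0,0,0],[0,-0.3,0],-1],
    [[0,0,0],[0,-0.3,0],-1],
    [[0,0,0],[0,-0.3,0],-1],
  ],
)

```text
clock: 20.23
position: [0.5077, 0.0289, 0.107]
ee_rot: [-2.015, -2.408, -0.003]
force: [-1.5, 9.0, 2.9]
width: 0.128
gripper_force: 6.0
```

Request:
drive_tool(
  commands=[
    [[0,0,0],[0,-0.1,0],-1],
    [[0,0,0],[0,-0.2,0],-1],
    [[0,0,0],[0,-0.3,0],-1],
    [[0,0,0],[0,-0.3,0],-1],
    [[0,0,0],[0,-0.3,0],-1],
  ],
)

```text
clock: 20.65
position: [0.5059, 0.0284, 0.1071]
ee_rot: [2.016, 2.409, 0.005]
force: [2.4, 9.3, -0.8]
width: 0.125
gripper_force: 6.0
```

Request:
drive_tool(
  commands=[
    [[0,0,0],[0,-0.1,0],-1],
    [[0,0,0],[0,-0.2,0],-1],
    [[0,0,0],[0,-0.2,0],-1],
    [[0,0,0],[0,-0.2,0],-1],
  ],
)

```text
clock: 20.98
position: [0.5057, 0.0281, 0.1074]
ee_rot: [2.014, 2.407, 0.008]
force: [7.4, 8.4, -5.1]
width: 0.126
gripper_force: 6.0
```

Request:
drive_tool(
  commands=[
    [[0,0,0],[0,0,0],0],
    [[0,0,0],[0,0,0],0],
    [[0,0,0],[0,0,0],0],
    [[0,0,0],[0,0,0],0],
    [[0,0,0],[0,0,0],0],
    [[0,0,0],[0,0,-1],0],
    [[0,0,0],[0,0,-3],0],
    [[0,0,0],[0,0,-6],0],
    [[0,0,0],[0,0,-9],0],
    [[0,0,0],[20,-15,-10],0],
    [[0,0,0],[20,-15,-10],0],
    [[0,0,0],[20,-15,-10],0],
    [[0,0,0],[20,-15,-10],0],
    [[0,0,0],[20,-15,-10],0],
    [[0,0,0],[20,-15,-10],0],
    [[0,0,0],[20,-15,-10],0],
    [[0,0,0],[20,-15,-10],0],
    [[0,0,0],[20,-15,-10],0],
  ],
)

```text
clock: 22.48
position: [0.3195, 0.1958, 0.2073]
ee_rot: [2.012, 2.412, 0.001]
force: [1.5, -0.4, -0.5]
width: 0.501
gripper_force: 0.0
```

```bash
python3 - <<'E'
from h import *
o=readout.observe();print(o["clock"],o["position"],o["force"].round(1),np.abs(o["dq"]).max())
t=cams.get_image("top");s=cams.get_image("scene")
def cr(im,x,y,w,h):return cv2.resize(im[y:y+h,x:x+w],(400,300),interpolation=cv2.INTER_CUBIC)
cv2.imwrite("pics/m4.png",cv2.convertScaleAbs(np.vstack([np.hstack([cr(t,325,190,80,60),cr(s,115,165,80,60)]),np.hstack([cr(t,220,190,80,60),cr(s,220,155,80,60)])]),alpha=1.5))
f=lambda n,X,x,y:((proj(n,X)-[x,y]+.5)*5-.5).round(0).tolist()
for a in(95,99,101.3,104):
    a=np.radians(a);P=[.5263+.095*np.cos(a),-.0653+.095*np.sin(a),.124]
    print(f("top",P,220,190),f("scene",P,220,155))
E
```

```text
22.4833 [0.31948005 0.19583078 0.20727123] [ 1.5 -0.4 -0.5] 0.025849119206143575
[74.0, 148.0] [299.0, 33.0]
[77.0, 163.0] [298.0, 26.0]
[79.0, 171.0] [297.0, 21.0]
[82.0, 180.0] [295.0, 17.0]
```

View pics/m4.png

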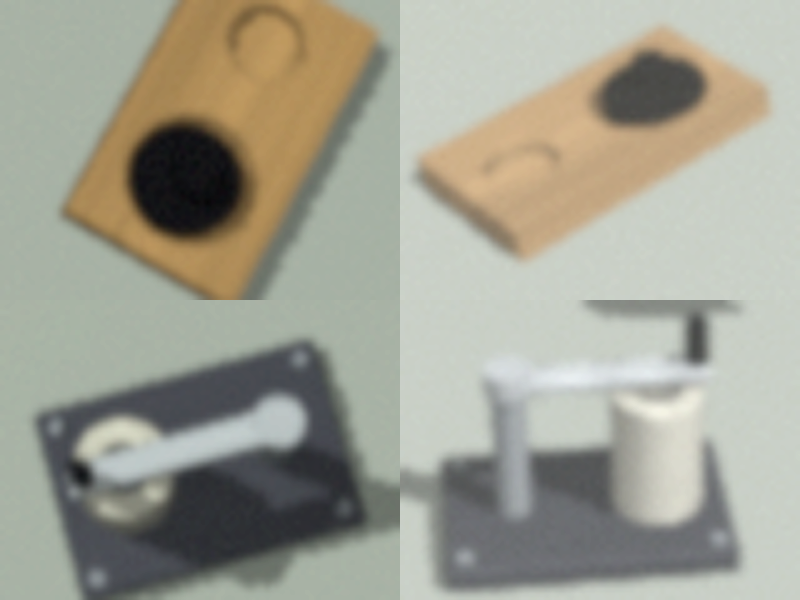

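The keeper lies across the seated roll. Its pin is at crop (80,173), against a prediction of (79,171) for the stop. The cap is flat in the wide well with its knob up, and the robot is clear of everything.

```bash
python3 -c "
from cell import job;print(job.sign_off())"
```

```text
the job is handed in; nothing more can be done
None
```

I handed the job in at about 22.6 s: the cap is knob up and flat in the wide well, the roll is down on the spindle, and the keeper is swung to its stop; the camera, jar and brush were not touched.

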